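# Load the carrom score rail

### The arm

A 7-joint arm with a two-finger parallel gripper is mounted at the origin on the work surface. World frame = base frame: x ahead of the robot, y to its left, z up, the work surface at z = 0. Lengths are in mm, angles in rad, forces in N, time in s.
With the tool pointing down it reaches from about 400 to 900 mm from the base axis. Payload 5.6 kg.
Tool frame: the origin (TCP) lies midway between the tips of the shut fingers; the grasp point (between the pads) lies 19 mm behind it; x points along the fingers, y is the direction in which the jaws open and shut, and the axes are right-handed (so a half turn about x gives the same grasp; the last joint's range is limited). The gripper opens to 92 mm and grips with 3 to 60 N. Pads are 20 mm wide; open, the fingers measure 128 mm over their backs; the gripper's body (75 mm by 189 mm) begins 69 mm behind the grasp point.
Start: joints at [1.144, 0.468, -0.012, 1.603, 0.006, 1.071, -0.056], TCP at [243.35, -602.735, 214.592] pointing down, gripper open.
Joint ranges: [-2.53, 2.53], [-0.31, 2.02], [-1.57, 1.55], [0.28, 2.44], [-1.29, 4.43], [0.15, 1.84], [-2.92, 2.92]. Speed limits (rad/s): [2.57, 2.57, 3.14, 3.14, 3.14, 3.14, 3.14].

### API

Orientations are given as a rotation vector (axis times angle).
In Python, from cell import robot, grip, kin, viewer gives the robot as it stands. Calls block until the motion is done:
- robot.movep(position, orientation): joint-space move of the TCP to a pose.
- robot.servo_line(position, feed=150, rotation=None): straight line of the TCP; rotation=None keeps the orientation; feed is the mean speed in mm/s.
- robot.goto_joints(angles): joint-space move.
- grip(opening, newtons=None): opening from 0.0 (shut) to 1.0 (fully open); newtons is the grip in N (None keeps the last); returns when the fingers have stopped.
- robot.hold(seconds).
- kin.ik(position, orientation): joint angles nearest the present ones, or None.
- robot.observe(): the state.
- viewer.read_camera(name): name is "side" or "top"; returns the picture (420x560x3 uint8, red, green, blue); there is no depth.
- viewer.camera_info(name): a dict with "camera_matrix" (3x3 intrinsics, pixels), "R" (3x3) and "t" (3): a world point X has camera coordinates R X + t. Camera axes: x right, y down, z forward; pixel columns grow to the right and rows downward; lengths in mm; the calibration is good to about 2 mm. A picture is of the moment at which its call begins. camera_info takes no time and is no camera call.
A pose or a line that the arm cannot do raises robot.IKError and nothing moves.
- robot.job_done(): hands the job in, once; it reports no verdict.
Trained networks look in the newest picture that a camera, given by its name, has taken for a name from the list of things; names that differ only in an ending like _2 or _b are one class to them, and where a whole thing is asked for, a point or a joint stands for the part that bears it (a point fixed in the world has none). Each returns a list of dicts, best first, with "confidence" (0 to 1); they miss things now and then, are a little off and sometimes report something else, mostly with a low value. They report only what shows in the picture. A call takes as long as a camera call. They do not tell look-alikes from the thing itself.
- viewer.silhouettes(name, camera): "mask" (420x560 bool, what is visible of it).
- viewer.pinpoint(name, camera): "at" ([x, y, z] in mm, in the coordinates of the camera as it stood for that picture, good to about 4 mm: a listed point, or the origin of a listed thing).
The state is a dict: "t": time; "joints": joint angles; "joint_velocities": joint speeds; "joint_torque": joint torques, N m; "tcp_pos": TCP position; "tcp_rot": TCP orientation; "contact_force": force on the tool from outside, world axes, zero at the start; "wrist_torque": the same for the moment, N m; "grip_width": opening from 0.0 (shut) to 1.0 (fully open).
Only numpy, scipy, OpenCV 4.12 (cv2) and the standard library are available. Lean on these libraries where they do the work, as an engineer would, in place of code of your own. Each camera call takes 0.05 s, during which the arm holds its last target. There are 200 camera calls.

### The job

Load the score rail for the next match: thread the small wooden tally block onto the steel rod first, then the large one, and finally push the end cap, mouth first, onto the rod's tip, so that everything is fully home with no gaps between the upright, the blocks and the cap. Feel your way on gently and do not force anything, and leave the candy jar, the steel plate and the striker where they are.

Things in the scene. Friction and masses are not known exactly. Their poses are not given: they have to be found in the camera images.
- stand: Score rail, fixed on the table: base 120 mm (x), 14 mm high, from y = -85 to 75 mm, and a plywood upright 100 mm wide (x), 22 mm thick, top 115 mm above the table, with a level steel rod on its working face. Origin: on the table below the middle of that face; z up, x along the face, y into the upright (the way things are pushed on). Things home touch the face (y = 0) or one another.
- tip_nominal (a point): Where the rod's tip would be if the rod sat mid-slot: 78 mm out from the face, 95 mm above the table; axes as the stand's. Rod: round, 10 mm diameter, parallel to y, tip edge rounded 1.5 mm. It is clamped tight in a level slot and really sits up to 14 mm to either side along x: this offset is NOT in the measured poses and must be seen or felt. Height and length are true.
- small_c (a point): Centre of the small tally block, 18 mm above the table: plain wooden square block, 36 mm wide (x) and high (z), 24 mm thick (y), about 30 g, standing on the table. A 12 mm square through-hole runs level along its y axis through this point; both ends are alike. More than 40 N between it and the score rail spoils it.
- large_c (a point): Centre of the large tally block, 25 mm above the table: plain wooden square block, 50 mm wide (x) and high (z), 30 mm thick (y), about 60 g, standing on the table. A 12 mm square through-hole runs level along its y axis through this point; both ends are alike. More than 40 N between it and the score rail spoils it.
- cap_c (a point): Centre of the end cap's square body, 22 mm above the table: wood, 44 mm wide (x) and high (z), 36 mm long (y), about 50 g, standing on the table. Its mouth looks along +y, 18 mm from here; a round button, 26 mm across and 17 mm long, stands on the blind -y end. More than 40 N between it and the score rail spoils it.
- cap_mouth (a point): Centre of the mouth in the cap's +y face: a 12 mm square blind hole, 28 mm deep, level along y. In its roof, from about 10 mm inside, a soft steel spring shoe with a ramp bears on the rod: sliding the cap on takes a push of a few newtons and friction then holds it. Home, the mouth face meets the large block and the rod's end does not reach the hole's bottom (4 mm short).
- jar: Bystander: glass candy jar with a steel twist cap, 84 mm across, 130 mm high; origin at the centre of its underside.
- plate: Bystander: steel plate, 150 mm across, 18 mm high; origin at the centre of its underside.
- striker: Bystander: carrom striker, a disc 41 mm across and 10 mm thick, flat on the table; origin at the centre of its underside.
Things that resemble listed ones, but are neither listed nor needed, are in the scene too. What is shaped like the part that bears large_c but black or pink is not meant.

How it is judged (in metres and radians):
On the way, in this order (a step that is already met when the one before it is completed fails the run):
1. the small block is threaded on the rod (y of small_c in the frame of stand between -0.078 and 0 m and x of small_c in the frame of stand between -0.017 and 0.017 m and z of small_c in the frame of stand between 0.091 and 0.099 m), for 0.1 s.
2. the large block is threaded on the rod after it (y of large_c in the frame of stand between -0.078 and -0.025 m and x of large_c in the frame of stand between -0.017 and 0.017 m and z of large_c in the frame of stand between 0.091 and 0.099 m), for 0.1 s.
At the end, for the whole second after the job is handed in: Small block, large block and cap sit on the rod in that order from the upright, released: each centre within 3 mm of its fully home place along the rod (no gaps) and within 4 mm of the rod's height, the cap in line with the rod within 0.15 rad (y of small_c in the frame of stand between -0.015 and -0.008 m and y of large_c in the frame of stand between -0.042 and -0.034 m and y of cap_c in the frame of stand between -0.075 and -0.066 m and x of small_c in the frame of stand between -0.017 and 0.017 m and x of large_c in the frame of stand between -0.017 and 0.017 m and x of cap_c in the frame of stand between -0.017 and 0.017 m and z of small_c in the frame of stand between 0.091 and 0.099 m and z of large_c in the frame of stand between 0.091 and 0.099 m and z of cap_c in the frame of stand between 0.091 and 0.099 m and angle between the y axis of cap_c and the y axis of stand, either way round below 0.15 rad); the robot touches nothing.
It fails at once if a block or the cap is pressed on the score rail with over 40 N (contact force between any of small, large, cap and stand above 40 N).
It fails at once if the gripper bears on the score rail with over 40 N (contact force between the fingers and stand above 40 N).
It fails at once if the jar, the plate or the striker is displaced by over 30 mm (distance of any of jar, plate, striker from where it was at the start of the episode above 0.03 m).
It also fails if it takes over 72 s, if anything falls off the work surface, if the arm or the gripper's body presses on something with over 40 N, if the wrist force passes 120 N, or if a joint passes its speed limit or range.

## Working session

There is one attempt and no reset: what is moved stays moved. The work goes in short steps, each a Python script; the robot and the scene stay as the last script left them, time stands still between calls to the robot, and variables do not carry over. Pictures are saved under pics/ and viewed, on a budget of 10 in all, crops included, one or two more only if the job needs it, and the job is handed in when it is done.

```bash
ls; mkdir -p pics
cat > h.py <<'E'
import numpy as np, cv2
from scipy.spatial.transform import Rotation as Ro
from cell import robot, grip, kin, viewer
def cam(n):
    c=viewer.camera_info(n); return [np.array(c[k],float) for k in ("camera_matrix","R","t")]
def proj(n,X):
    K,R,t=cam(n); p=K@(R@np.array(X,float)+t); return p[:2]/p[2]
def toworld(n,p):
    K,R,t=cam(n); return R.T@(np.array(p)-t)
def ray_z(n,uv,z):
    K,R,t=cam(n); C=-R.T@t; d=R.T@np.linalg.inv(K)@np.array([*uv,1.]); return C+d*(z-C[2])/d[2]
def save(n,f):
    im=viewer.read_camera(n); cv2.imwrite(f"pics/{f}.png",im[:,:,::-1]); return im
E
python3 - <<'E'
from h import *
a=save("top","t0");b=save("side","s0")
cv2.imwrite("pics/both.png",cv2.resize(np.vstack([a,b]),None,fx=.7,fy=.7)[:,:,::-1])
for c in("top","side"):
    K,R,t=cam(c);print(c,"C",(-R.T@t).round(),"fwd",R[2].round(2),K[0,0])
    for n in("stand","tip_nominal","small_c","large_c","cap_c","cap_mouth","jar","plate","striker"):
        for d in viewer.pinpoint(n,c):
            X=toworld(c,d["at"]);print(n,round(d["confidence"],2),X.round(0),proj(c,X).round(0))
o=robot.observe();print(o["t"],o["tcp_rot"])
E
```

```text
pics
top C [ 365.  -21. 1042.] fwd [ 0.2   0.02 -0.98] 388.2529445803343
stand 0.64 [611. 107.   4.] [245. 193.]
tip_nominal 0.92 [607.  33.  98.] [271. 189.]
tip_nominal 0.46 [608. 106.   4.] [246. 194.]
small_c 0.55 [ 457. -289.   18.] [386. 267.]
large_c 0.83 [ 364. -221.   21.] [357. 299.]
large_c 0.76 [379. -80.  20.] [304. 286.]
large_c 0.55 [ 432. -164.   29.] [338. 270.]
cap_c 0.55 [ 600. -237.   25.] [371. 211.]
cap_mouth 0.76 [ 593. -215.   25.] [363. 212.]
cap_mouth 0.56 [612. 111.   2.] [244. 192.]
jar 0.63 [804. -61.   1.] [314. 135.]
plate 0.63 [333. 307.   3.] [155. 285.]
striker 0.71 [377.  49.   7.] [254. 281.]
side C [248. 872. 755.] fwd [ 0.29 -0.76 -0.58] 528.7991961711152
stand 0.76 [611. 112.  -2.] [236. 276.]
tip_nominal 0.68 [606.  33.  96.] [253. 219.]
small_c 0.62 [ 459. -291.   20.] [354. 189.]
large_c 0.92 [376. -81.  29.] [367. 239.]
large_c 0.9 [ 364. -217.   24.] [385. 211.]
large_c 0.79 [ 428. -166.   26.] [354. 215.]
cap_c 0.66 [334. 309.   1.] [337. 391.]
cap_c 0.56 [ 596. -236.   19.] [297. 188.]
cap_mouth 0.71 [ 592. -219.   19.] [296. 192.]
jar 0.7 [806. -62.   0.] [193. 211.]
plate 0.68 [332. 309.  -2.] [338. 392.]
striker 0.65 [379.  54.   0.] [349. 287.]
1.0 [ 2.01123029  0.39065778 -2.01126836]
```

View pics/t0.png

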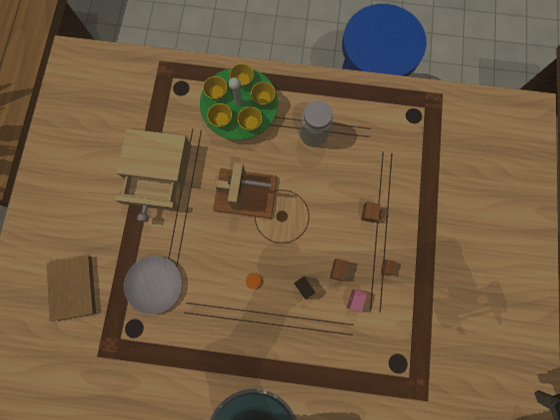

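View pics/s0.png

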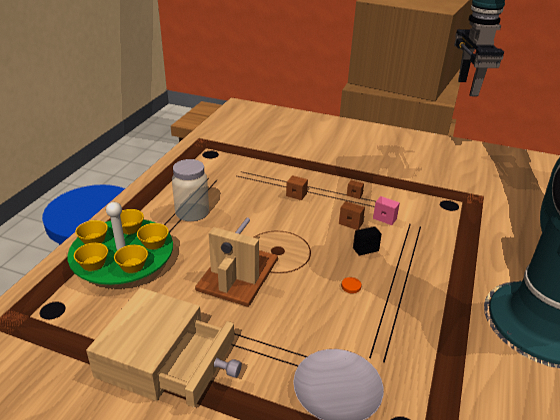

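```bash
cat > fit.py <<'E'
from h import *
from scipy.optimize import minimize
def box(x0,x1,y0,y1,z0,z1): return np.array([[x,y,z] for x in(x0,x1) for y in(y0,y1) for z in(z0,z1)],float)
SH={"small_c":[box(-18,18,-12,12,0,36)],"large_c":[box(-25,25,-15,15,0,50)],
 "cap_c":[box(-22,22,-18,18,0,44),box(-11,11,-35,-18,11,33)],
 "stand":[box(-60,60,-85,75,0,14),box(-50,50,0,22,14,115)]}
def render(c,sh,p,S=4):
    m=np.zeros((420*S,560*S),np.uint8); R=Ro.from_rotvec([0,0,p[2]]).as_matrix()
    for b in sh:
        q=np.array([proj(c,R@v+[p[0],p[1],0]) for v in b])
        cv2.fillConvexPoly(m,cv2.convexHull(np.round((q+.5)*S).astype(np.int32)),1)
    return m
def fit(n,xy,masks):
    M={c:cv2.resize(m.astype(np.uint8),None,fx=4,fy=4,interpolation=cv2.INTER_NEAREST) for c,m in masks.items()}
    def cost(p):
        p=[p[0],p[1],p[2]/100]; s=0
        for c,m in M.items():
            r=render(c,SH[n],p); s+=(m&r).sum()/(m|r).sum()
        return -s/len(M)
    best=None
    for y in (range(0,180,20) if n!="stand" and n!="cap_c" else range(-20,21,20)):
        r=minimize(cost,[*xy,np.radians(y)*100],method="Nelder-Mead",options=dict(initial_simplex=[[*xy,np.radians(y)*100],[xy[0]+6,xy[1],np.radians(y)*100],[xy[0],xy[1]+6,np.radians(y)*100],[*xy,np.radians(y)*100+15]],maxiter=60,xatol=.1,fatol=1e-4))
        if best is None or r.fun<best.fun: best=r
    return best.x[0],best.x[1],best.x[2]/100,-best.fun
E
python3 - <<'E'
from fit import *
import time
for n,xy in {"small_c":(458,-290),"large_c":(430,-165),"cap_c":(598,-236),"stand":(610,109)}.items():
    ms={}
    for c in("top","side"):
        z={"stand":40}.get(n,20); u=proj(c,[*xy,z])
        for d in viewer.silhouettes(n,c):
            ys,xs=np.nonzero(d["mask"])
            if len(xs) and np.hypot(xs.mean()-u[0],ys.mean()-u[1])<(25 if n=="stand" else 9): ms[c]=d["mask"];break
    print(n,list(ms),[m.sum() for m in ms.values()])
    if ms:
        print("  both",np.round(fit(n,xy,ms),3))
        for c in ms: print("  ",c,np.round(fit(n,xy,{c:ms[c]}),3))
t=cv2.imread("pics/t0.png")[160:225,205:290];s=cv2.imread("pics/s0.png")[205:305,190:285]
cv2.imwrite("pics/crop.png",np.vstack([cv2.resize(t,(510,390),interpolation=cv2.INTER_CUBIC)[:, :],]))
print(robot.observe()["t"])
E
```

```text
small_c ['top'] [np.int64(195)]Traceback (most recent call last):
  File "<stdin>", line 12, in <module>
  File "fit.py", line 22, in fit
    r=minimize(cost,[*xy,np.radians(y)*100],method="Nelder-Mead",options=dict(initial_simplex=[[*xy,np.radians(y)*100],[xy[0]+6,xy[1],np.radians(y)*100],[xy[0],xy[1]+6,np.radians(y)*100],[*xy,np.radians(y)*100+15]],maxiter=60,xatol=.1,fatol=1e-4))
    res = _minimize_neldermead(fun, x0, args, callback, bounds=bounds,
                               **options)
    fxcc = func(xcc)
    fx = function(np.copy(x), *(wrapper_args + args))
  File "fit.py", line 18, in cost
    r=render(c,SH[n],p); s+=(m&r).sum()/(m|r).sum()
  File "fit.py", line 10, in render
    q=np.array([proj(c,R@v+[p[0],p[1],0]) for v in b])
                ~~~~^^^^^^^^^^^^^^^^^^^^^
  File "h.py", line 7, in proj
    K,R,t=cam(n); p=K@(R@np.array(X,float)+t); return p[:2]/p[2]
          ~~~^^^
  File "h.py", line 5, in cam
    c=viewer.camera_info(n); return [np.array(c[k],float) for k in ("camera_matrix","R","t")]
ValueError: time passes only in moves, steps and waits
```

```bash
sed -i 's/^def cam(n):/from functools import lru_cache\n@lru_cache\ndef cam(n):/' h.py
sed -i 's/def render(c,sh,p,S=4)/def render(c,sh,p,S=4)/' fit.py
cat > run1.py <<'E'
from fit import *
for n,xy in {"small_c":(458,-290),"large_c":(430,-165),"cap_c":(598,-236),"stand":(610,109)}.items():
    ms={}
    for c in("top","side"):
        z={"stand":40}.get(n,20); u=proj(c,[*xy,z])
        for d in viewer.silhouettes(n,c):
            ys,xs=np.nonzero(d["mask"])
            if len(xs) and np.hypot(xs.mean()-u[0],ys.mean()-u[1])<(25 if n=="stand" else 9): ms[c]=d["mask"];break
    print(n,list(ms),[m.sum() for m in ms.values()])
    if ms:
        np.savez(f"m_{n}.npz",**ms)
        print("  both",np.round(fit(n,xy,ms),3))
        if len(ms)>1:
            for c in ms: print("  ",c,np.round(fit(n,xy,{c:ms[c]}),3))
t=cv2.imread("pics/t0.png")[160:225,205:290]
cv2.imwrite("pics/crop.png",cv2.resize(t,(765,585),interpolation=cv2.INTER_CUBIC))
print(robot.observe()["t"])
E
time python3 run1.py
```

```text
small_c ['top'] [np.int64(195)]
  both [ 4.57155e+02 -2.91814e+02 -1.92000e-01  9.20000e-01]
large_c ['top', 'side'] [np.int64(284), np.int64(601)]
  both [ 435.698 -164.063    2.991    0.924]
   top [ 4.35371e+02 -1.63564e+02 -1.08000e-01  9.26000e-01]
   side [ 436.13  -165.803    2.95     0.943]
cap_c ['top', 'side'] [np.int64(363), np.int64(373)]
  both [ 5.97577e+02 -2.35393e+02 -7.80000e-02  8.80000e-01]
   top [ 5.9827e+02 -2.3456e+02 -1.0300e-01  9.2700e-01]
   side [ 5.96337e+02 -2.37700e+02  6.50000e-02  8.75000e-01]
stand ['top', 'side'] [np.int64(2633), np.int64(4032)]
  both [ 6.10798e+02  1.11521e+02 -8.00000e-03  9.50000e-01]
   top [ 6.10977e+02  1.12619e+02 -4.00000e-03  9.71000e-01]
   side [6.11046e+02 1.09466e+02 4.00000e-03 9.43000e-01]
1.5
real	1m1.533s
user	0m44.449s
sys	0m16.542s
```

View pics/crop.png

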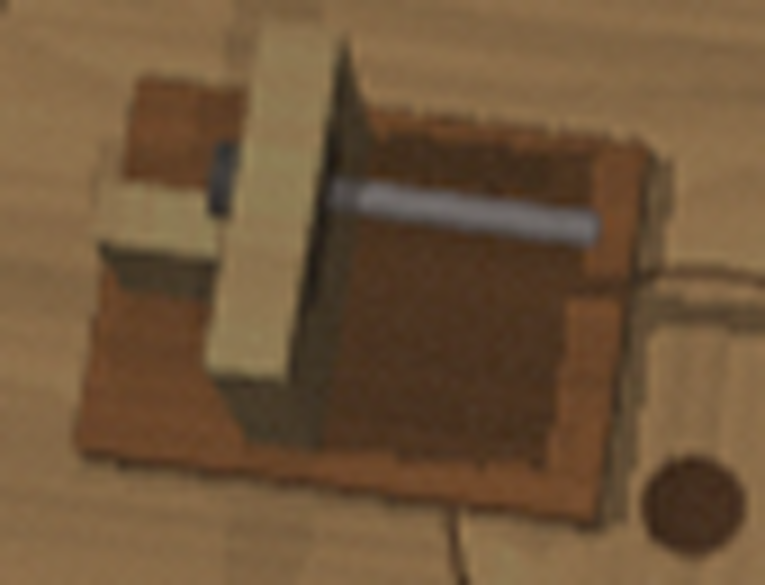

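Run:
```python
from h import *
f=lambda u,v,z:ray_z("top",(u/9+205-.45,v/9+160-.45),z)[:2].round(1)
print("rod tip",f(598,227,95),"rod base",f(335,194,95))
print("upright front top edge",f(345,38,115),f(288,378,115))
print("back",f(262,22,115),f(207,370,115))
print("base",f(138,76,14),f(650,145,14),f(600,525,14),f(80,455,14))
```

```text
rod tip [617.8  34.6] rod base [618.  109.1]
upright front top edge [657.4 110.2] [559.7 111.5]
back [659.  133.7] [559.1 133.7]
base [669.1 185.8] [667.2  27. ] [548.2  26.7] [549.6 184.3]
```

```bash
cat >> h.py <<'E'
YAW=-0.007
def rot(yaw,s):
    y=s*np.array([np.cos(yaw),np.sin(yaw),0]); x=np.array([0,0,-1.])
    return Ro.from_matrix(np.c_[x,y,np.cross(x,y)]).as_rotvec()
def st():
    o=robot.observe(); return o["t"],np.round(o["tcp_pos"],1),np.round(o["contact_force"],1),round(o["grip_width"],3)
def F(): return np.array(robot.observe()["contact_force"])
def pick(x,y,z,yaw,s,newt,op=.75):
    r=rot(yaw,s); grip(op)
    robot.movep([x,y,z+75],r); robot.servo_line([x,y,z],feed=120)
    print("down",st()); grip(0.0,newt); print("grip",st())
    robot.servo_line([x,y,150],feed=200); print("lift",st())
E
python3 - <<'E'
from h import *
q=np.array(robot.observe()["joints"])
for s in(1,-1):
    for p,yaw in(((457,-291,4),-.19),((435,-164,8),-.11),((597,-235,5),-.08),((618,0,81),YAW)):
        j=kin.ik(list(p),rot(yaw,s)); print(s,p,None if j is None else np.round(j,2))
E
```

```text
1 (457, -291, 4) [ 0.71  0.62 -0.26  1.98  0.27  0.58  0.08]
1 (435, -164, 8) [ 0.6   0.54 -0.37  2.15  0.39  0.51 -0.18]
1 (597, -235, 5) [ 0.54  0.74 -0.31  1.72  0.31  0.72 -0.  ]
1 (618, 0, 81) [ 0.38  0.66 -0.59  1.75  0.47  0.87 -0.43]
-1 (457, -291, 4) [ 0.27  0.61  0.3   2.01 -0.32  0.57 -2.54]
-1 (435, -164, 8) [ 0.11  0.51  0.22  2.18 -0.24  0.47 -2.74]
-1 (597, -235, 5) [ 0.12  0.73  0.28  1.76 -0.29  0.7  -2.66]
-1 (618, 0, 81) [-0.87  1.06  1.33  1.83 -1.11  1.24 -2.33]
```

Run:
```python
from h import *
pick(457,-291,4,-.19,1,20,.7)
robot.movep([618,-20,120],rot(YAW,1)); robot.servo_line([618,5,81],feed=120); print(st())
a=save("top","t1");b=save("side","s1")
u=proj("top",[618,20,95]).astype(int);v=proj("side",[618,20,95]).astype(int)
f=lambda im,c:cv2.resize(im[c[1]-35:c[1]+35,c[0]-45:c[0]+45],(540,420),interpolation=cv2.INTER_CUBIC)
im=np.vstack([f(a,u),f(b,v)]);cv2.imwrite("pics/c1.png",cv2.resize(im,(385,598))[:,:,::-1])
print(u,v)
```

```text
down (4.3417, array([ 457.4, -291.3,    4.4]), array([ 0.4, -0.7, -0.3]), 0.7)
grip (4.8667, array([ 457.2, -291.2,    4.4]), array([-0.6, -0. ,  4.6]), 0.401)
lift (5.75, array([ 456.2, -290.7,  148.9]), array([-0.7, -0.7, -0.9]), 0.404)
(7.4917, array([617.9,   4.7,  80.8]), array([-0.2, -0. , -0.2]), 0.401)
[276 185] [249 215]
```

View pics/c1.png

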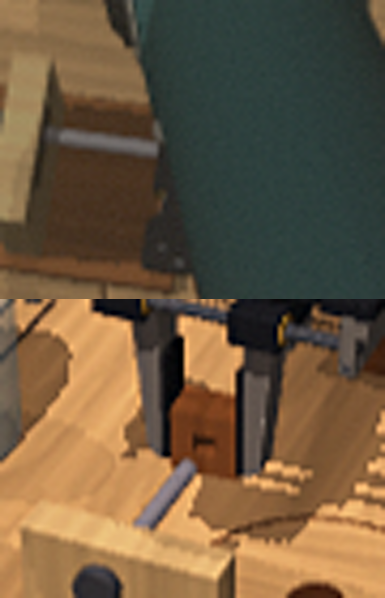

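Run:
```python
from h import *
for p in ([618,17,95],[618,34,95],[618,105,95],[628,34,95],[618,34,105]): print(p,proj("side",p).round(1))
a=cv2.imread("pics/s1.png")[185:245,215:285];cv2.imwrite("pics/c2.png",cv2.resize(a,(700,600),interpolation=cv2.INTER_CUBIC))
```

```text
[618, 17, 95] [250.5 214.3]
[618, 34, 95] [247.4 218.6]
[618, 105, 95] [233.4 237.4]
[628, 34, 95] [243.1 217.5]
[618, 34, 105] [247.3 214.8]
```

View pics/c2.png

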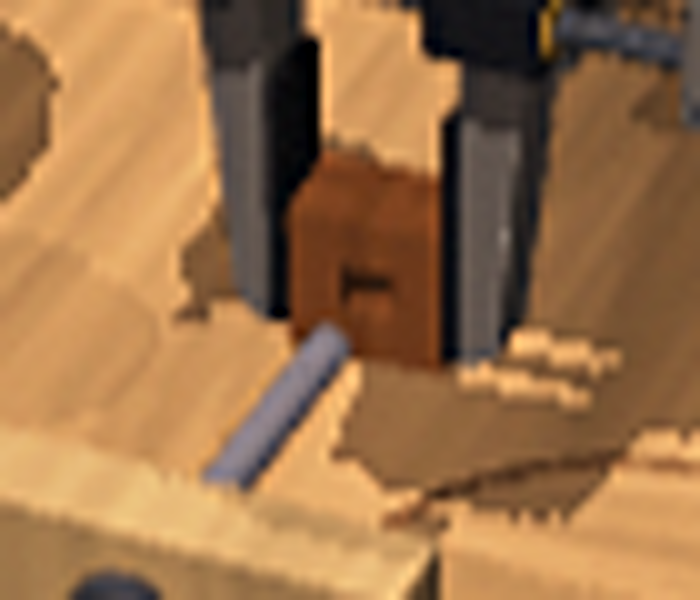

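```bash
cat >> h.py <<'E'
def push(x,z,y0,y1,step=2,lim=4,feed=40,log=6):
    """advance along stand y from y0 until force or y1; returns reached y, force"""
    y=y0;k=0;X0=x
    while y<y1:
        y=min(y+step,y1); robot.servo_line([x+np.sin(-YAW)*(y-y0),y,z],feed=feed)
        f=F(); k+=1
        if k%log==0: print(round(y,1),f.round(1))
        if abs(f[1])>lim or np.hypot(f[0],f[2])>2*lim: break
    print("stop",round(y,1),st()); return y,f
E
python3 - <<'E'
from h import *
push(618,81,5,50,log=4,lim=3)
E
```

```text
13 [ 0.2 -1.2 -0.3]
21 [-0.2  0.2 -1. ]
29 [ 0.3  0.6 -1. ]
37 [-1.3 -0.3 -0.6]
45 [-2.4 -2.  -0.4]
stop 50 (13.3417, array([617.7,  49.8,  80.7]), array([-5.2, -1.8, -0.4]), 0.402)
```

```bash
cat >> h.py <<'E'
def comply(x,z,y,y1,step=5,lim=5,k=.15,feed=50):
    while y<y1:
        y=min(y+step,y1); robot.servo_line([x,y,z],feed=feed); f=F()
        print(round(x,2),round(y,1),round(z,2),f.round(1))
        if abs(f[1])>lim: break
        x+=np.clip(k*f[0],-.8,.8); z+=np.clip(k*f[2],-.6,.6)
    print("stop",st()); return x,y,z
E
python3 - <<'E'
from h import *
x,y,z=comply(617.2,81,50,92,step=6)
if y>=92: comply(x,z,y,112,step=3,lim=6)
E
```

```text
617.2 56 81 [-2.2  1.2 -0.3]
616.88 62 80.96 [-0.   1.  -1.2]
616.87 68 80.78 [ 0.1 -0.   0. ]
616.89 74 80.78 [ 1.4 -0.3 -0.2]
617.1 80 80.75 [ 0.2 -0.  -0.8]
617.12 86 80.63 [ 1.1  0.  -0. ]
617.3 92 80.63 [-0.   0.9 -0.2]
stop (15.2167, array([617.3,  92.7,  80.7]), array([-0. ,  0.9, -0.2]), 0.4)
617.29 95 80.6 [ 0.7  0.9 -1.1]
617.4 98 80.43 [ 1.1 -0.2 -0.4]
617.57 101 80.36 [-1.5 -1.9  3.3]
617.34 104 80.86 [-0.5 -4.9 -0.2]
617.26 107 80.83 [ -0.2 -10.8   3.9]
stop (16.4667, array([617.2, 101.7,  80.5]), array([ -0.2, -10.8,   3.9]), 0.394)
```

Run:
```python
from h import *
robot.servo_line([617.3,102,80.7],feed=40); print(st())
grip(.62); robot.servo_line([617.3,100,150],feed=200); print("rel",st())
pick(435,-164,8,-.11,1,22,.8)
robot.movep([617.3,-20,130],rot(YAW,1)); robot.servo_line([617.3,0,78],feed=120); print(st())
b=save("side","s2");a=b[175:245,205:295]
cv2.imwrite("pics/c3.png",cv2.resize(a,(720,560),interpolation=cv2.INTER_CUBIC)[:,:,::-1])
print(proj("side",[617.3,15,95]),proj("side",[617.3,34,95]))
```

```text
(16.7417, array([617.2, 101.8,  80.5]), array([ 0.8, -2.9, -0.8]), 0.389)
rel (17.7333, array([617.8, 101. , 150.5]), array([-0.6,  0.6, -0. ]), 0.62)
down (20.1833, array([ 435.6, -163.7,    8.3]), array([-0.2, -0.2, -0.3]), 0.804)
grip (20.6583, array([ 435.2, -164.3,    8.5]), array([-0.8, -0.6,  5.8]), 0.545)
lift (21.5167, array([ 434.1, -163.8,  149.1]), array([ 0.9, -0.3, -1. ]), 0.546)
(23.0583, array([ 6.175e+02, -5.000e-01,  7.830e+01]), array([-0.5,  0.1, -0.2]), 0.541)
[251.17880748 213.92406473] [247.67331084 218.66452609]
```

View pics/c3.png

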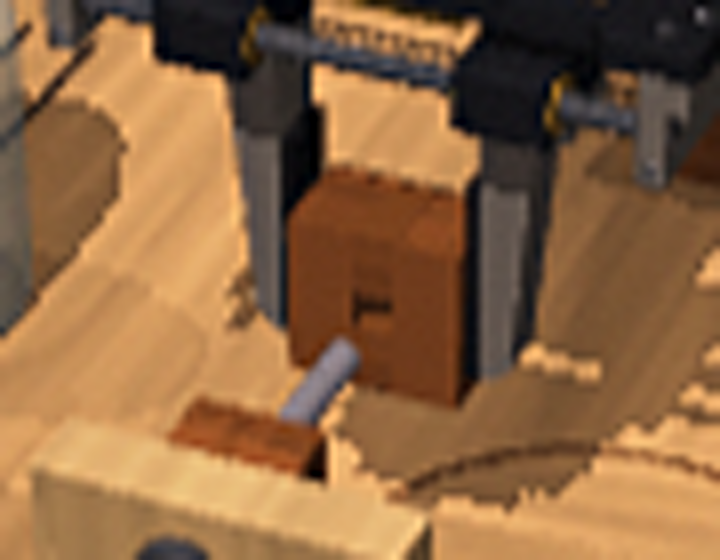

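Run:
```python
from h import *
x,y,z=comply(617.3,78,0,40,step=4,lim=3)
if y>=40:
    x,y,z=comply(x,z,y,64,step=6)
    if y>=64: comply(x,z,y,90,step=3,lim=7)
```

```text
617.3 4 78 [ 0.   0.4 -0.6]
617.3 8 77.91 [ 0.3  0.2 -0.6]
617.34 12 77.82 [-0.   0.4 -1. ]
617.34 16 77.66 [-0.2  0.  -0.4]
617.3 20 77.6 [-0.5 -0.2 -0.9]
617.23 24 77.46 [-0.4 -0.6 -0.2]
617.17 28 77.43 [-0.3  0.2 -0.3]
617.12 32 77.38 [1.  0.6 0.5]
617.27 36 77.45 [0.7 0.5 1.2]
617.37 40 77.64 [-0.2  0.1 -0.9]
stop (25.6083, array([617.2,  40.5,  77.5]), array([-0.2,  0.1, -0.9]), 0.546)
617.34 46 77.5 [ 0.4  0.7 -0.3]
617.4 52 77.46 [-0.3  0.6  0.9]
617.36 58 77.6 [-0.   0.9  0.9]
617.36 64 77.74 [-0.2  0.9 -0.7]
stop (26.675, array([617.2,  64.6,  77.6]), array([-0.2,  0.9, -0.7]), 0.545)
617.32 67 77.64 [ 0.8 -0.5 -0.6]
617.44 70 77.55 [-0.2  0.7 -0.3]
617.41 73 77.5 [ 0.1 -0.9  0.2]
617.42 76 77.53 [ 0.4 -7.   2.3]
617.48 79 77.88 [ -0.3 -11.7   1.7]
stop (27.925, array([617.7,  73. ,  77.6]), array([ -0.3, -11.7,   1.7]), 0.544)
```

Run:
```python
from h import *
robot.servo_line([617.5,73.2,77.7],feed=40); print(st())
grip(.72); robot.servo_line([617.4,70,150],feed=200); print("rel",st())
pick(597.5,-235.5,5,-.06,1,30,.75)
robot.movep([617.4,-35,130],rot(YAW,1)); robot.servo_line([617.4,-8,78],feed=120); print(st())
b=save("side","s3");a=b[175:245,205:295]
cv2.imwrite("pics/c4.png",cv2.resize(a,(720,560),interpolation=cv2.INTER_CUBIC)[:,:,::-1])
print(proj("side",[617.4,10,95]),proj("side",[617.3,34,95]))
```

```text
(28.2167, array([617.5,  73. ,  77.6]), array([-0.1, -2.7, -0.7]), 0.539)
rel (29.1583, array([617.2,  69.8, 149.8]), array([-1.3,  0.4, -0.4]), 0.717)
down (31.3833, array([ 598.1, -235.3,    5.5]), array([ 0.2,  0.6, -0.9]), 0.752)
grip (31.875, array([ 597.7, -235.7,    5.6]), array([-0.3, -0.8,  3.1]), 0.476)
lift (32.75, array([ 596.5, -235.4,  148.7]), array([-0.3, -0.3, -1. ]), 0.476)
(34.2167, array([617.7,  -8.5,  78. ]), array([ 0.7, -0.1, -1. ]), 0.482)
[252.04409813 212.68617281] [247.67331084 218.66452609]
```

View pics/c4.png

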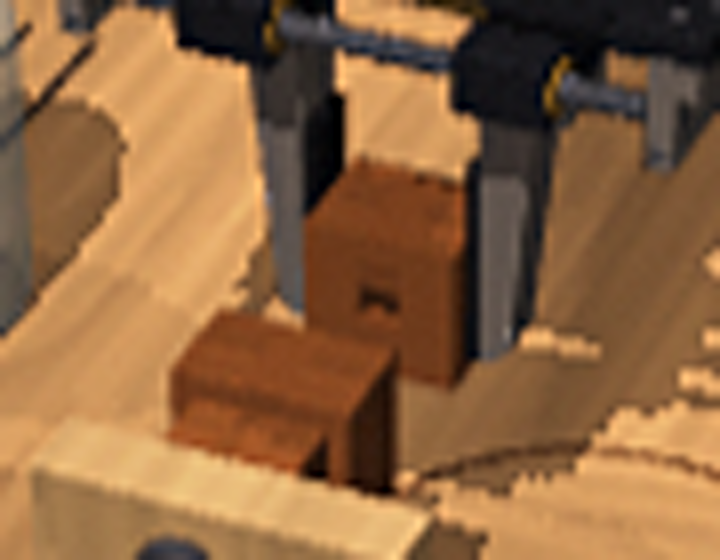

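Run:
```python
from h import *
grip(0.0,40)
x,y,z=comply(617.4,78,-8,24,step=4,lim=3)
if y>=24: comply(x,z,y,50,step=2,lim=15,k=.05)
```

```text
617.4 -4 78 [-0.3 -0.4 -0.3]
617.35 0 77.95 [-0.1  0.1 -1.3]
617.33 4 77.75 [ 0.8 -0.8 -1.2]
617.45 8 77.58 [ 0.5 -0.7 -0.3]
617.52 12 77.53 [ 0.2 -0.6 -0.6]
617.55 16 77.44 [ 1.2 -0.   0.1]
617.74 20 77.46 [ 0.3  0.6 -1. ]
617.79 24 77.32 [-0.1  0.8 -0.2]
stop (36.4833, array([618. ,  24.6,  77.5]), array([-0.1,  0.8, -0.2]), 0.474)
617.77 26 77.28 [-0.1 -0.9  0.8]
617.77 28 77.32 [-0.2 -0.8  2.2]
617.76 30 77.43 [-0.5 -2.2  3.1]
617.74 32 77.59 [-0.2 -1.6  1.3]
617.73 34 77.66 [-1.3 -2.6  1.9]
617.66 36 77.75 [-0.3 -2.2  2.6]
617.65 38 77.88 [ 0.3 -0.8  2.3]
617.66 40 78.0 [-1.2 -4.9  3.7]
617.6 42 78.18 [ 0.2 -7.9  3.7]
617.61 44 78.37 [ -0.6 -11.8   4.2]
617.59 46 78.58 [ -1.  -15.8   5.4]
stop (39.2333, array([617.6,  39. ,  78.3]), array([ -1. , -15.8,   5.4]), 0.475)
```

Run:
```python
from h import *
robot.servo_line([617.6,39,78],feed=40); print(st())
grip(.66); robot.servo_line([617.6,38,160],feed=150); print("rel",st())
robot.movep([520,-200,220],rot(YAW,1)); print(st())
b=save("side","s4");t=save("top","t4")
f=lambda im,u,v:cv2.resize(im[v:v+60,u:u+80],(400,300),interpolation=cv2.INTER_CUBIC)
cv2.imwrite("pics/c5.png",np.hstack([f(b,205,195),f(t,210,160)])[:,:,::-1])
for c in("side","top"):
    for n in("small_c","large_c","cap_c"):
        for d in viewer.pinpoint(n,c):
            X=toworld(c,d["at"])
            if X[2]>60: print(c,n,round(d["confidence"],2),(X-[609.5,111,0]).round(1))
```

```text
(39.5583, array([617.7,  39.1,  78.1]), array([ 0.9, -3.9,  2.3]), 0.473)
rel (40.7, array([617.1,  37.7, 159.4]), array([ 0.1,  0. , -0.5]), 0.659)
(41.7333, array([ 520.4, -198.4,  219.5]), array([ 0.2, -0.5,  0.1]), 0.661)
side small_c 0.7 [  5.7 -10.   96.6]
side large_c 0.66 [  4.1 -41.4  92.7]
side cap_c 0.73 [  8.2 -69.8  92.7]
top large_c 0.61 [  6.8 -37.5  91.5]
top cap_c 0.85 [  9.7 -69.4  99. ]
```

View pics/c5.png

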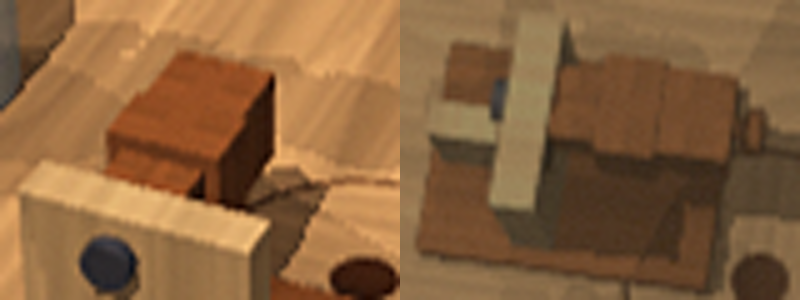

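```bash
python3 -c "
from h import *
robot.job_done();print('ok')"
```

```text
the job is handed in; nothing more can be done
ok
```

The score rail is loaded and the job handed in about 42 s into the 72 s allowed. The small block, then the large block, then the cap (mouth first) are on the rod, which sits about 8 mm to the +x side of mid-slot.

- **Forces:** each part was pushed until it met a firm stop. Peak push was about 11 N on the small block, 12 N on the large and 16 N on the cap, against the 40 N limit. I eased off before opening the gripper each time.
- **Final look:** the pictures show upright, small block, large block and cap in order with no visible gaps, and the gripper clear.
- **Positions along the rod:** the networks put the small block at about y = -10 mm, the large at -37.5 to -41 mm and the cap at about -70 mm in the stand's frame. All are inside the limits.
- **Heights:** readings were 91.5 to 99 mm, which fits a rod at 95 mm given the networks' roughly 4 mm error.
- **Not checked:** the top camera did not report the small block, so only the side view confirms it. I did not re-measure the jar, plate or striker at the end. The arm never went close to them, and no unexpected contact force showed at any check.

I viewed 8 of the 10 pictures.

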